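Refit the compression spring on a welding fixture's spring rod

ROBOT

A 6-joint arm with a two-finger parallel gripper is mounted at the origin on the work surface. World frame = base frame: x ahead of the robot, y to its left, z up, the work surface at z = 0. Lengths are in m, angles in rad, forces in N, time in s.
With the tool pointing down it reaches from about 0.325 to 0.9 m from the base axis. Payload 6.1 kg.
Tool frame: the origin (TCP) lies midway between the tips of the shut fingers; the grasp point (between the pads) lies ctrl.pinch_z behind it (ctrl.pinch_z is the distance from the TCP to the grasp point, in m); z points along the fingers, x is the direction in which the jaws open and shut, and the axes are right-handed (so a half turn about z gives the same grasp; the last joint's range is limited). The gripper opens to 85 mm and grips with 20 to 120 N. Pads are 22 mm wide; open, the fingers measure 114 mm over their backs; the gripper's body (76 mm by 85 mm) begins 54 mm behind the grasp point. The pads swing forward as they close: fully open they stand 13 mm farther back than shut.
Start: joints at [1.016, 0.22, 1.526, -0, 1.395, -0.126], TCP at [0.26, 0.568, 0.231] pointing down, gripper open.
Joint ranges: [-2.98, 2.98], [-0.91, 2.08], [0.09, 2.57], [-1.24, 4.39], [0.2, 2.65], [-2.68, 2.68]. Speed limits (rad/s): [2.57, 2.57, 3.01, 3.14, 3.14, 3.14].

INTERFACE

Orientations are given as a unit quaternion [x, y, z, w].
In Python, from cell import ctrl, eyes gives the robot as it stands. Calls block until the motion is done:
- ctrl.movep(position, orientation): joint-space move of the TCP to a pose.
- ctrl.move_l(position, speed=0.15, rot=None): straight line of the TCP; rot=None keeps the orientation; speed is the mean speed in m/s.
- ctrl.move_j(angles): joint-space move.
- ctrl.gripper_to(opening, squeeze=None): finger opening in m; squeeze is the grip in N (None keeps the last); returns when the fingers have stopped.
- ctrl.dwell(seconds).
- ctrl.ik(position, orientation): joint angles nearest the present ones, or None.
- ctrl.state(): the state.
- eyes.grab_frame(name): name is "scene" or "top" or "wrist"; returns a dict with "image" (480x640x3 uint8, blue, green, red), "depth" (480x640 float32, m along the optical axis (not along the pixel's ray), 0 where there is no reading), "vfov" (degrees; the focal length in pixels is half the picture's height over the tangent of half this angle, whatever the lens; pixels are square), "cx", "cy" (the principal point, pixels), "T" (4x4, takes a point from camera to world coordinates). Camera axes: x right, y up, looking along -z (the intrinsics and any distortion apply to the point x, -y, -z); pixel columns grow to the right and rows downward; lengths in m; the calibration is good to about 2 mm. A picture is of the moment at which its call begins.
A pose or a line that the arm cannot do raises ctrl.IKError and nothing moves.
- ctrl.hand_in(): hands the job in, once; it reports no verdict.
The state is a dict: "t": time; "joint_pos": joint angles; "qvel": joint speeds; "joint_efforts": joint torques, N m; "position": TCP position; "tcp_rot": TCP orientation; "wrist_force": force on the tool from outside, world axes, zero at the start; "wrist_torque": the same for the moment, N m; "gripper_width": finger opening in m.
Only numpy, scipy, OpenCV 4.12 (cv2) and the standard library are available. Lean on these libraries where they do the work, as an engineer would, in place of code of your own. Each camera call takes 0.05 s, during which the arm holds its last target.

TASK

Pick up the tall narrow-footed compression spring by its collar and thread it, open end coil first, over the upright rod of the steel fixture stand. Whenever the coil snags on one of the rod's two stub pins do not force it: keep light pressure and twist the spring until the gap in the coil lets the pin through. Leave the spring upright, fully home on its seat and released, and leave the other things alone.

Things in the scene. Friction and masses are not known exactly. Their poses are not given: they have to be found in the camera images.
- spring: Upright compression spring of plain steel wire, 70 mm tall, about 100 g. Bottom: a small flat end coil, inner diameter 15, outer 23 mm, wire 4 mm. Above it wide coils (inner 31, outer 39 mm), which pass the stub pins freely, and on top a round dark collar. Gives 0.5 mm per newton when pushed from the top, bottoms at 12 mm. Origin: centre of the underside; z up towards the collar.
- end_coil (a point): Centre of the underside of the spring's small end coil; same axes as spring. This coil is not a full circle: it has a gap centred on its +x axis, with 70 degrees between the centres of the wire ends. The gap turns with the collar. A stub pin passes when it is within about 15 degrees of the middle of the gap; more than 25 off, the coil rests on the pin.
- collar (a point): Centre of the spring's collar, the place to grip: outer diameter 42, bore 34 mm, 12 mm tall, its middle 64 mm above the spring's underside when not compressed.
- stand: Fixed steel stand: block 120 (x) by 90 (y) by 40 mm high, seat boss (diameter 36, 4 mm high) in the middle of its top, and on the same axis an upright rod, diameter 12 mm, with two stub pins that do not turn. Contact forces of spring on stand, rod and pins may reach 20 N at most; slipping past a pin multiplies the push up to three times, so push with about 3 N. Origin: centre of the block's underside.
- seat (a point): Centre of the top of the seat boss, on the rod's axis, 44 mm above the table: the spring's underside rests here when home.
- rod_end (a point): Tip of the rod, 125 mm above the table; axes as stand. Cone 6 mm long, 7 mm wide at the tip. Stub pins 5 mm thick reach sideways to 11 mm from the rod's axis, centred 22 (upper) and 51 mm (lower) below the tip, each give or take 9 mm. Their set is not measured: upper one along +x give or take 17 degrees, lower one 75 degrees counter-clockwise (from above) of +x, give or take 12.
- fat_spring: Bystander: short wide spring standing on the table, 49 mm across, 30 mm high; origin at the centre of its underside.
- tin: Bystander: aluminium can, 68 mm across, 65 mm high; origin at the centre of its underside.
- wrench: Bystander: steel wrench, 190 mm long, lying along its x axis; origin at the middle of its underside.
- bar: Bystander: curved flat aluminium bar, about 200 by 22 by 12 mm; origin at the middle of its underside.
Not all that is in view belongs to the job. Of the things shaped like the stand, the steel one is meant.

How it is judged:
By the outcome, as a careful person would: the job done as asked, in the order asked, and still so for the second after the job is handed in, with the robot touching nothing.
It also fails if it takes over 72 s, if anything falls off the work surface, if the arm or the gripper's body presses on something with over 40 N, if the wrist force passes 120 N, or if a joint passes its speed limit or range.

## Working session

There is one attempt and no reset: what is moved stays moved. The work goes in short steps, each a Python script; the robot and the scene stay as the last script left them, time stands still between calls to the robot, and variables do not carry over. Pictures are saved under pics/ and viewed, and the job is handed in when it is done.

```bash
ls; mkdir -p pics; python3 - <<'E'
from cell import ctrl, eyes
import cv2,numpy as np
s=ctrl.state();print(s['t'],s['position'],s['tcp_rot'],s['wrist_force'],s['gripper_width'],ctrl.pinch_z)
for n in ['scene','top','wrist']:
    f=eyes.grab_frame(n);cv2.imwrite(f'pics/{n}0.png',f['image']);np.savez(f'pics/{n}0.npz',**{k:f[k] for k in ['image','depth','vfov','cx','cy','T']})
    print(n,f['vfov'],f['cx'],f['cy'],np.round(f['T'],4).tolist(),[k for k in f])
E
```

```text
pics
0.0 [0.25953145 0.56791042 0.23021309] [ 8.41350811e-01  5.40488577e-01 -8.63125203e-04  4.08529289e-04] [-0.36265514 -0.91911425  0.18778121] 0.08507313554675418 0.0187
scene 46.142647250709544 323.751146448507 242.69755278277862 [[0.5791, -0.6618, 0.4761, 1.0817], [0.8152, 0.4639, -0.3466, -0.4242], [0.0085, 0.5888, 0.8082, 1.0481], [0.0, 0.0, 0.0, 1.0]] ['image', 'depth', 'vfov', 'cx', 'cy', 'T']
top 46.39935497220557 318.51253527445255 237.65725395883288 [[-0.0105, 0.9841, -0.1771, 0.3568], [-0.9999, -0.0127, -0.0112, -0.0136], [-0.0132, 0.1769, 0.9841, 1.2187], [0.0, 0.0, 0.0, 1.0]] ['image', 'depth', 'vfov', 'cx', 'cy', 'T']
wrist 58.19801188584601 314.1709080597674 239.98596511914317 [[0.4159, -0.8725, -0.2565, 0.1949], [0.9094, 0.3985, 0.119, 0.5968], [-0.0016, -0.2827, 0.9592, 0.3737], [0.0, 0.0, 0.0, 1.0]] ['image', 'depth', 'vfov', 'cx', 'cy', 'T']
```

View pics/scene0.png

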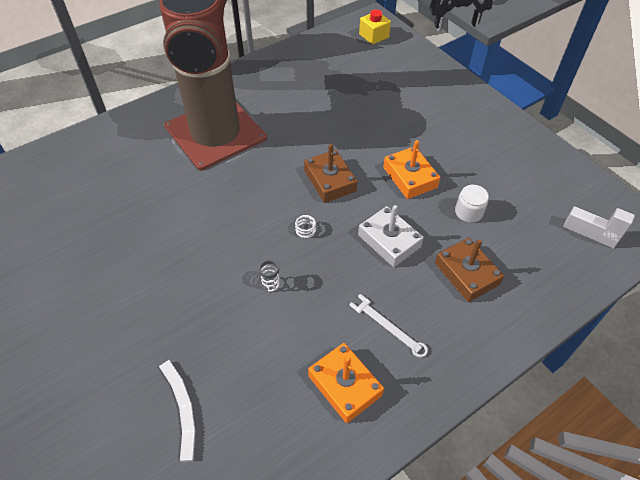

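View pics/top0.png

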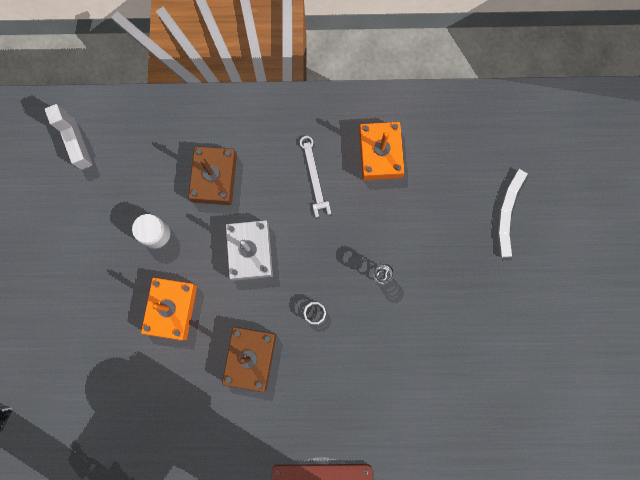

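View pics/wrist0.png

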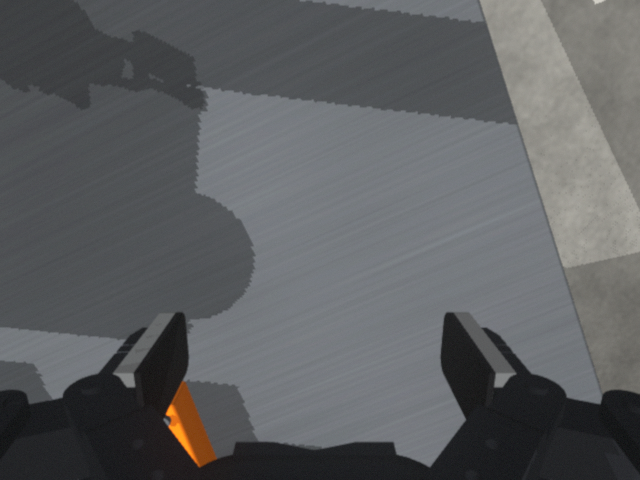

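```bash
cat > h.py <<'E'
import numpy as np,cv2
def load(n): 
    d=np.load(f'pics/{n}.npz'); return {k:d[k] for k in d.files}
def grab(eyes,name,tag):
    f=eyes.grab_frame(name); f={k:f[k] for k in ['image','depth','vfov','cx','cy','T']}
    np.savez(f'pics/{tag}.npz',**f); cv2.imwrite(f'pics/{tag}.png',f['image']); return f
def foc(f): return f['image'].shape[0]/2/np.tan(np.radians(float(f['vfov']))/2)
def ray(f,u,v):
    F=foc(f); d=np.stack([(np.asarray(u,float)-f['cx'])/F,-(np.asarray(v,float)-f['cy'])/F,-np.ones_like(np.asarray(u,float))],-1)
    return f['T'][:3,3], d@f['T'][:3,:3].T
def onz(f,u,v,z):
    o,d=ray(f,u,v); return o+d*((z-o[2])/d[...,2])[...,None]
def cloud(f):
    v,u=np.mgrid[0:480,0:640]; o,d=ray(f,u,v); return o+d*f['depth'][...,None]
def proj(f,p):
    c=(np.atleast_2d(p)-f['T'][:3,3])@f['T'][:3,:3]; F=foc(f)
    return np.stack([f['cx']+F*c[:,0]/-c[:,2], f['cy']-F*c[:,1]/-c[:,2]],-1)
def tri(fs,uvs):
    A=np.zeros((3,3));b=np.zeros(3);
    for f,(u,v) in zip(fs,uvs):
        o,d=ray(f,u,v);d=d/np.linalg.norm(d);M=np.eye(3)-np.outer(d,d);A+=M;b+=M@o
    return np.linalg.solve(A,b)
def crop(f,u0,v0,w,h,k,out): cv2.imwrite(out,cv2.resize(f['image'][v0:v0+h,u0:u0+w],None,fx=k,fy=k,interpolation=cv2.INTER_CUBIC))
E
python3 - <<'E'
from h import *
t=load('top0');s=load('scene0')
for f,nm,boxes in ((t,'top',{'spring':(365,255,36,34),'stand':(222,215,55,68)}),(s,'scene',{'spring':(250,255,40,40),'stand':(355,200,75,68)})):
    P=cloud(f)
    for n,(u,v,w,h) in boxes.items():
        Q=P[v:v+h,u:u+w].reshape(-1,3);Q=Q[f['depth'][v:v+h,u:u+w].ravel()>0]
        z=Q[:,2]
        lo,hi=(0.055,0.08) if n=='spring' else (0.035,0.043)
        q=Q[(z>lo)&(z<hi)]; print(nm,n,len(q),z.max(),z.min(),q.mean(0),q.min(0),q.max(0))
        if n=='stand':
            r=cv2.minAreaRect(q[:,:2].astype(np.float32)*1000);print(r)
            q=Q[z>0.06];print('rod',len(q),q.mean(0),Q[z.argmax()])
        crop(f,u-8,v-8,w+16,h+16,7,f'pics/c_{nm}_{n}.png')
E
```

```text
top spring 152 0.07523569226430449 -0.007109379723961862 [ 0.4909389  -0.13633564  0.06797283] [ 0.46971772 -0.15531898  0.05529175] [ 0.51104905 -0.1148366   0.07523569]
top stand 1725 0.12863659086721757 -0.0069492217126276845 [0.54645379 0.15158239 0.04011773] [0.4843965  0.10162447 0.0350107 ] [0.60942004 0.19870189 0.04297985]
((546.8731689453125, 151.08297729492188), (120.33023071289062, 90.33426666259766), 5.0298542976379395)
rod 64 [0.54508337 0.14971009 0.1041157 ] [0.54417109 0.15020919 0.12863659]
scene spring 197 0.07447615050967316 -0.006645801542956908 [ 0.49138779 -0.13602677  0.06647965] [ 0.46966102 -0.15624166  0.05546032] [ 0.51190954 -0.11450979  0.07447615]
scene stand 1344 0.12897017410603628 -0.006738187259644368 [0.55105951 0.14682599 0.04006546] [0.48349572 0.10106378 0.03502708] [0.61117755 0.19912504 0.04299349]
((547.1348266601562, 151.0462646484375), (121.91704559326172, 93.08185577392578), 4.645273685455322)
rod 124 [0.54865077 0.14882859 0.09492981] [0.54515496 0.1496366  0.12897017]
```

```bash
cat >> h.py <<'E'
from scipy.spatial.transform import Rotation as R
def toolT(st):
    T=np.eye(4);T[:3,:3]=R.from_quat(st['tcp_rot']).as_matrix();T[:3,3]=st['position'];return T
def down(yaw):  # tool x axis at world yaw, z down
    c,s=np.cos(yaw),np.sin(yaw)
    return R.from_matrix(np.array([[c,s,0],[s,-c,0],[0,0,-1]])).as_quat()
E
python3 - <<'E'
from cell import ctrl,eyes
from h import *
st=ctrl.state();Tt=toolT(st);f=load('wrist0')
X=np.linalg.inv(Tt)@f['T'];np.save('X.npy',X);print(np.round(X,4))
print('toolx yaw',np.degrees(np.arctan2(Tt[1,0],Tt[0,0])))
# camera straight above target looking down, image-up yaw a
def pose(target,dist,a,tilt=0):
    # camera z axis up (looks along -z)
    Rc=R.from_euler('z',a).as_matrix()@R.from_euler('x',tilt).as_matrix()
    T=np.eye(4);T[:3,:3]=Rc;T[:3,3]=np.array(target)+Rc[:,2]*dist
    return T@np.linalg.inv(X)
for nm,t,d in (('spring',[.491,-.136,.07],.22),('stand',[.547,.151,.125],.2)):
  for tilt in (0,.28,.5):
    for a in np.radians(range(-180,180,30)):
        T=pose(t,d,a,tilt);q=ctrl.ik(T[:3,3],R.from_matrix(T[:3,:3]).as_quat())
        if q is not None: print(nm,tilt,round(np.degrees(a)),np.round(q,2),np.round(T[:3,3],3),'lowest pt')
E
```

```text
[[ 1.000e+00  1.000e-04  2.000e-04 -9.000e-04]
 [ 1.000e-04 -9.591e-01 -2.829e-01 -7.090e-02]
 [ 2.000e-04  2.829e-01 -9.591e-01 -1.432e-01]
 [ 0.000e+00  0.000e+00  0.000e+00  1.000e+00]]
toolx yaw 65.43059732662863
spring 0 -150 [-0.26 -0.14  2.12 -0.25  0.97  2.48] [ 0.476 -0.113  0.133] lowest pt
spring 0 -120 [-0.4  -0.25  2.21 -0.05  0.9   1.72] [ 0.467 -0.123  0.133] lowest pt
spring 0 -90 [-0.56 -0.25  2.21  0.19  0.94  0.92] [ 0.464 -0.137  0.133] lowest pt
spring 0 -60 [-0.66 -0.13  2.11  0.3   1.07  0.26] [ 0.468 -0.151  0.133] lowest pt
spring 0 -30 [-0.67  0.02  1.97  0.3   1.21 -0.26] [ 0.478 -0.16   0.133] lowest pt
spring 0 0 [-0.62  0.16  1.81  0.24  1.34 -0.7 ] [ 0.492 -0.163  0.133] lowest pt
spring 0 30 [-0.54  0.27  1.69  0.14  1.44 -1.1 ] [ 0.506 -0.159  0.133] lowest pt
spring 0 60 [-0.44  0.33  1.62  0.02  1.48 -1.5 ] [ 0.515 -0.149  0.133] lowest pt
spring 0 90 [-0.34  0.33  1.62 -0.1   1.47 -1.89] [ 0.518 -0.135  0.133] lowest pt
spring 0 120 [-0.26  0.27  1.69 -0.2   1.39 -2.29] [ 0.514 -0.121  0.133] lowest pt
spring 0.28 -120 [-0.35 -0.48  2.47 -0.17  0.6
[... 3327 characters left out ...]
 -0.53  0.36  2.26] [0.502 0.15  0.149] lowest pt
stand 0.5 -60 [-0.23 -0.41  2.47  0.9   0.66  0.2 ] [0.509 0.128 0.149] lowest pt
stand 0.5 -30 [-0.41 -0.06  2.19  0.9   1.11 -0.36] [0.526 0.112 0.149] lowest pt
stand 0.5 0 [-0.37  0.27  1.83  0.73  1.44 -0.63] [0.548 0.106 0.149] lowest pt
stand 0.5 30 [-0.25  0.55  1.45  0.54  1.72 -0.85] [0.57  0.113 0.149] lowest pt
stand 0.5 60 [-0.09  0.76  1.13  0.33  1.96 -1.12] [0.586 0.13  0.149] lowest pt
stand 0.5 90 [ 0.09  0.89  0.93  0.07  2.11 -1.47] [0.592 0.152 0.149] lowest pt
stand 0.5 120 [ 0.26  0.89  0.93 -0.21  2.08 -1.86] [0.585 0.174 0.149] lowest pt
stand 0.5 150 [ 0.42  0.77  1.13 -0.45  1.9  -2.2 ] [0.568 0.19  0.149] lowest pt
```

```bash
cat >> h.py <<'E'
def campose(target,dist,a,tilt=0):
    X=np.load('X.npy')
    Rc=R.from_euler('z',a).as_matrix()@R.from_euler('x',tilt).as_matrix()
    T=np.eye(4);T[:3,:3]=Rc;T[:3,3]=np.array(target)+Rc[:,2]*dist
    T=T@np.linalg.inv(X); return T[:3,3],R.from_matrix(T[:3,:3]).as_quat()
E
python3 - <<'E'
from cell import ctrl,eyes
from h import *
for i,(d,a,t) in enumerate([(.26,0.8,0),(.26,0.8,.6),(.26,-.3,.6)]):
    ctrl.movep(*campose([.547,.151,.10],d,a,t)); f=grab(eyes,'wrist',f'st{i}'); crop(f,220,140,200,200,3,f'pics/st{i}c.png')
for i,(d,a,t) in enumerate([(.24,0.3,0),(.24,0.3,.7)]):
    ctrl.movep(*campose([.491,-.136,.05],d,a,t)); f=grab(eyes,'wrist',f'sp{i}'); crop(f,220,140,200,200,3,f'pics/sp{i}c.png')
print(ctrl.state()['t'],ctrl.state()['position'])
E
```

```text
5.5417 [ 0.51439739 -0.20570514  0.09649066]
```

```bash
python3 -c "
import cv2,numpy as np
a=[cv2.resize(cv2.imread(f'pics/{n}c.png'),(400,400)) for n in ['st0','st1','st2','sp0']]
print(1)
cv2.imwrite('pics/m.png',np.vstack([np.hstack(a[:2]),np.hstack(a[2:])])[:,:])
"
```

```text
1
```

View pics/st0c.png

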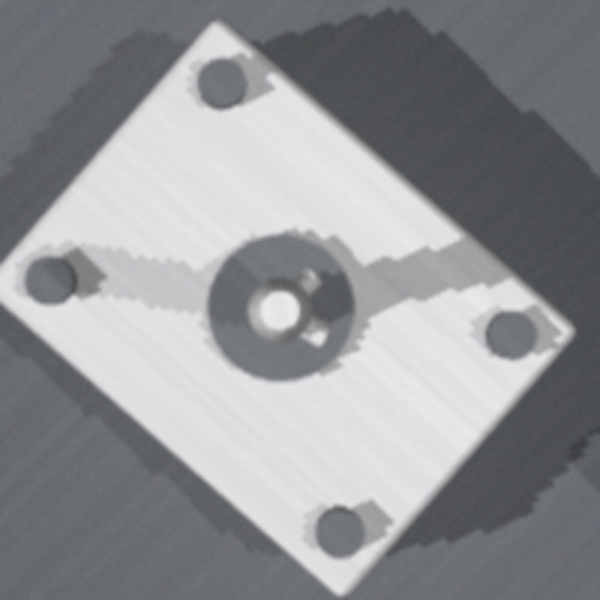

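View pics/st1c.png

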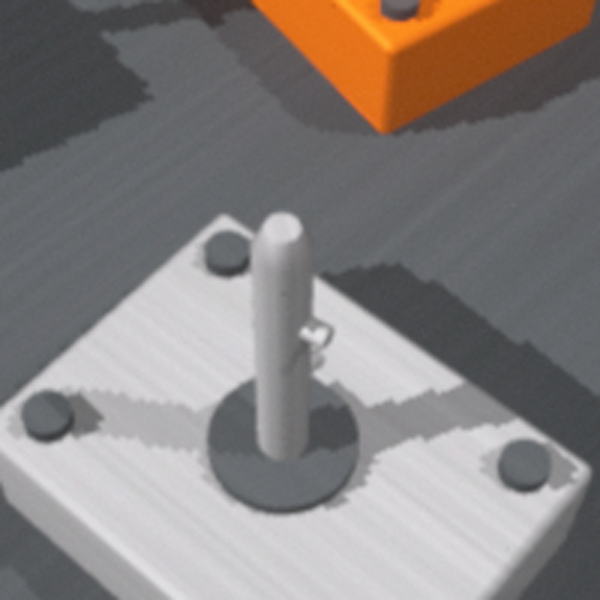

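View pics/sp0c.png

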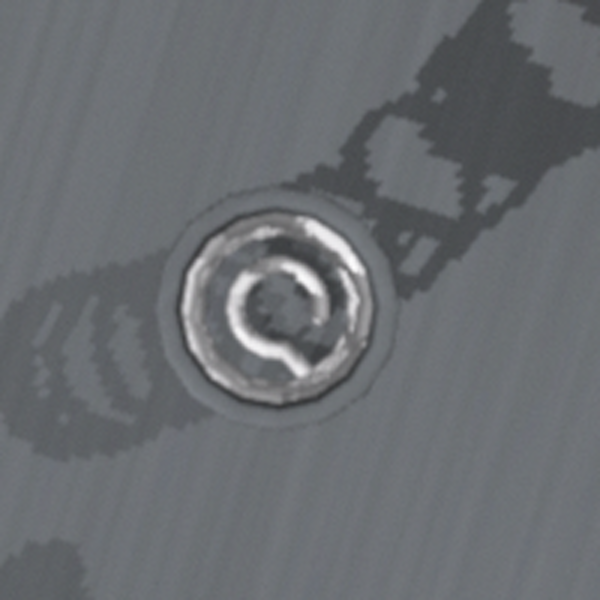

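View pics/sp1c.png

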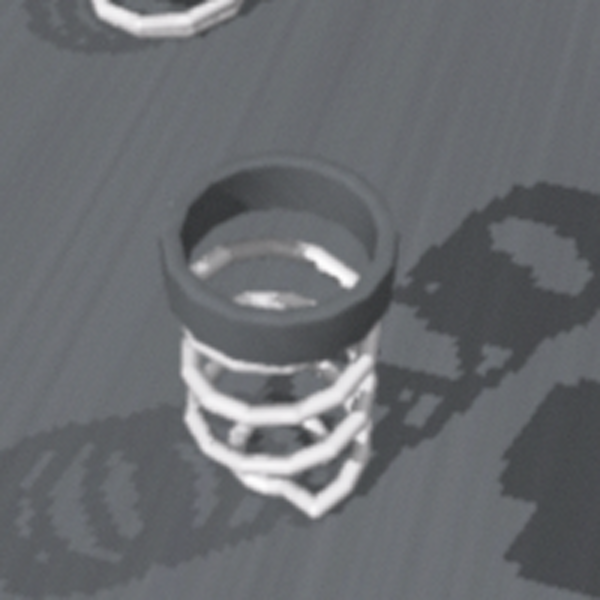

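View pics/st2c.png

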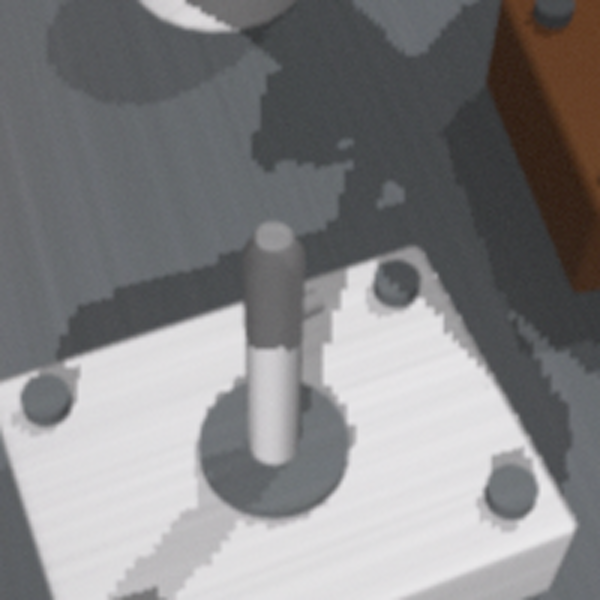

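```bash
python3 -c "
from h import *
crop(load('st0'),290,215,60,60,12,'pics/z0.png');crop(load('st1'),290,200,70,60,11,'pics/z1.png');crop(load('st2'),290,205,60,60,12,'pics/z2.png')
a=[cv2.resize(cv2.imread(f'pics/z{i}.png'),(400,400)) for i in(0,)]
crop(load('sp0'),270,200,90,90,6,'pics/z3.png')"
```

```text
(no output)
```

View pics/z0.png

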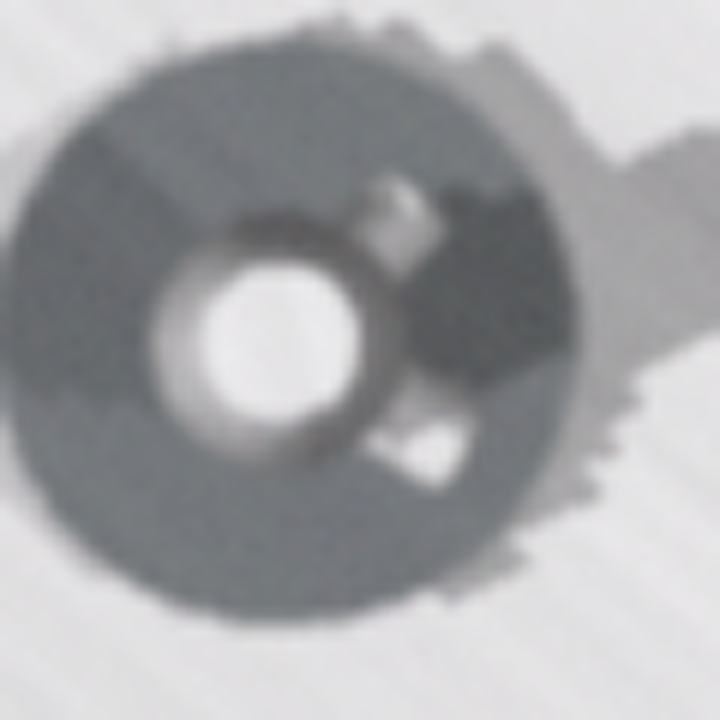

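View pics/z1.png

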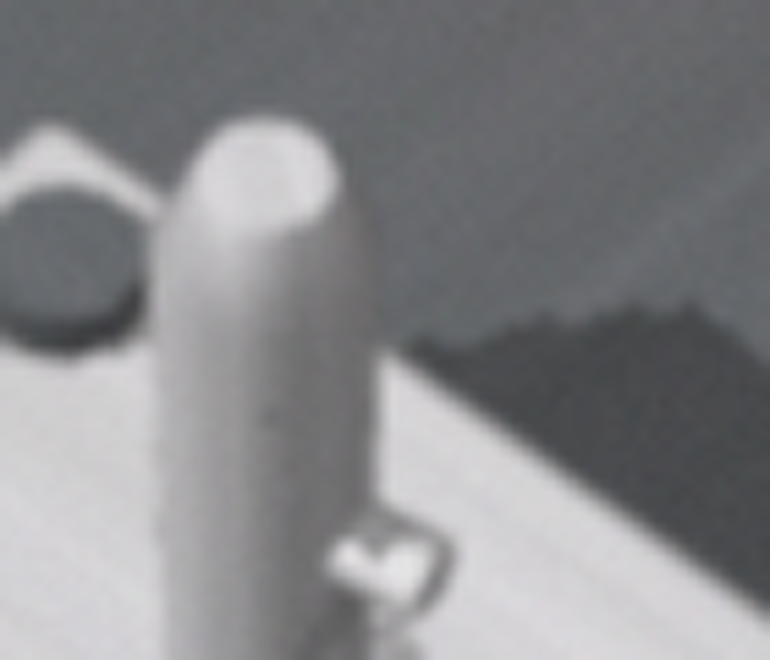

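View pics/z3.png

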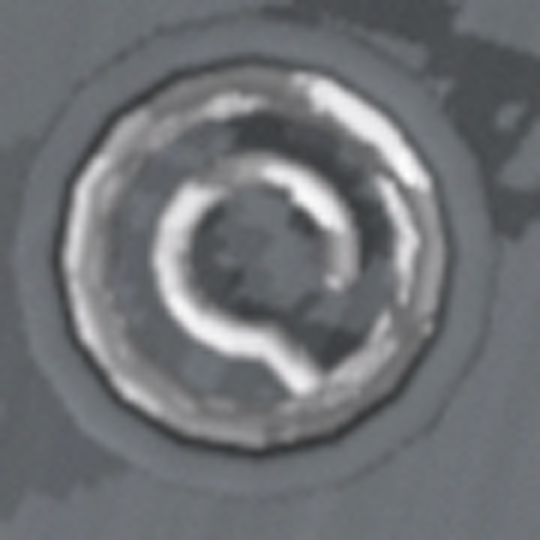

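```bash
python3 - <<'E'
from h import *
f=load('sp0')
# collar ring outer: z=.07 ; estimate via contour in z3: outer circle x 18..495,y 12..500
def z3(x,y): return 270+(x+.5)/6-.5,200+(y+.5)/6-.5
c=onz(f,*z3(256.5,256),.07);print('collar',c, onz(f,*z3(18,256),.07)-onz(f,*z3(495,256),.07))
ec=onz(f,*z3(259,254),.002);print('endcoil ctr',ec)
for p in [(340,285),(265,342),(300,375),(173,254),(245,165)]:
    q=onz(f,*z3(*p),.002);d=(q-ec)[:2];print(p,np.hypot(*d)*1e3,np.degrees(np.arctan2(d[1],d[0])))
a,b=load('st0'),load('st1')
z0=lambda x,y:(290+(x+.5)/12-.5,215+(y+.5)/12-.5)
z1=lambda x,y:(290+(x+.5)/11-.5,200+(y+.5)/11-.5)
print('tip',tri([a,b],[z0(281,342),z1(267,172)]), onz(a,*z0(281,342),.125))
U=tri([a,b],[z0(432,452),z1(385,565)]);print('upper',U)
t=onz(a,*z0(281,342),.125)
bs=onz(a,*z0(293,330),.044);print('boss',bs)
for z in (.085,.095,.103,.11):
    q=onz(a,*z0(432,450),z)-t;print('U',z,np.hypot(*q[:2])*1e3,np.degrees(np.arctan2(q[1],q[0])))
for z in (.065,.074,.083):
    q=onz(a,*z0(410,215),z)-t;print('L',z,np.hypot(*q[:2])*1e3,np.degrees(np.arctan2(q[1],q[0])))
E
```

```text
collar [ 0.49182479 -0.13590485  0.07      ] [-0.03873914 -0.01197925  0.        ]
endcoil ctr [ 0.49182355 -0.13586229  0.002     ]
(340, 285) 9.652021940454178 -3.759325712194709
(265, 342) 9.81541671834521 -68.91583617407287
(300, 375) 14.216561358743228 -54.09769548775513
(173, 254) 9.570907758786825 -162.81687921543224
(245, 165) 10.02749956258527 116.12326004022238
tip [0.54797862 0.15079997 0.12599514] [0.54795569 0.15076639 0.125     ]
upper [0.55696817 0.15180468 0.09862276]
boss [0.54822736 0.15128629 0.044     ]
U 0.085 9.985867634352646 8.753873281376174
U 0.095 9.601966403153519 9.104111170217134
U 0.103 9.295122947892889 9.405122659848283
U 0.11 9.02685878802925 9.68528799065886
L 0.065 9.95789676867926 89.26080650139775
L 0.074 9.700315757836636 89.41510667691394
L 0.083 9.44280893629986 89.57782366480355
```

```bash
python3 - <<'E'
from cell import ctrl,eyes
from h import *
g=np.radians(-60);q=down(g);x,y=.4918,-.1359
ctrl.gripper_to(.085)
ctrl.movep([x,y,.14],q);print(ctrl.state()['joint_pos'])
ctrl.move_l([x,y,.042],speed=.1)
ctrl.gripper_to(.06); grab(eyes,'wrist','g0')
ctrl.gripper_to(.03,squeeze=40)
s=ctrl.state();print(s['t'],s['position'],s['gripper_width'],s['wrist_force'])
grab(eyes,'wrist','g1'); grab(eyes,'scene','g1s')
E
```

```text
[-4.24553770e-01  3.24558780e-02  1.91153483e+00  1.95348541e-04
  1.19773696e+00  6.22144502e-01]
9.1417 [ 0.49184232 -0.13589862  0.04205361] 0.03977225140008656 [-0.16531679  0.25099482  0.38871186]
```

View pics/g1.png

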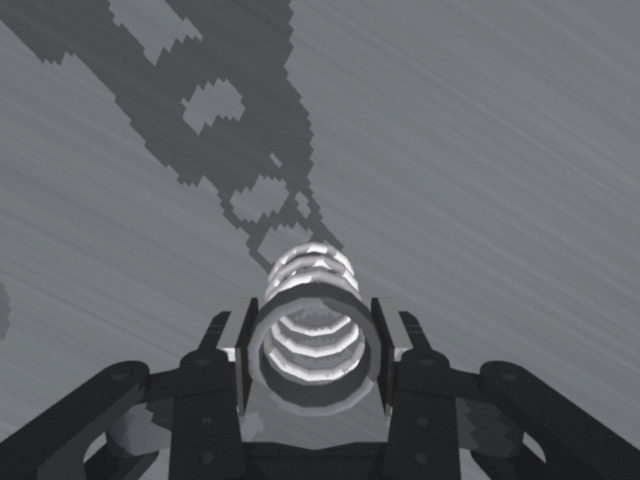

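```bash
python3 - <<'E'
from cell import ctrl,eyes
from h import *
s=ctrl.state();x,y,z=s['position']
ctrl.move_l([x,y,.20],speed=.12)
# gap now at -37 with tool yaw -60 -> gap = yaw+23 ; upper pin 9 -> yaw -14
q=down(np.radians(-14))
ctrl.movep([.548,.151,.20],q);ctrl.dwell(.4)
s=ctrl.state();print(s['t'],s['position'],s['gripper_width'],s['wrist_force'],s['wrist_torque'],s['joint_pos'])
for n in ('scene','top','wrist'):
    f=grab(eyes,n,'h_'+n)
    p=proj(f,[.548,.151,.13])[0].astype(int);print(p)
    if n!='wrist': crop(f,p[0]-50,p[1]-50,100,100,6,f'pics/h_{n}c.png')
E
```

```text
12.2333 [0.54814971 0.15035881 0.20009849] 0.040572996202470075 [ 0.07997935 -0.039948   -1.06738267] [ 0.02915055  0.02196499 -0.0001294 ] [ 1.29010697e-01  1.09937263e-01  1.71074804e+00 -3.67580158e-05
  1.32075941e+00  3.74547724e-01]
[395 205]
[241 240]
[312 254]
```

View pics/h_scenec.png

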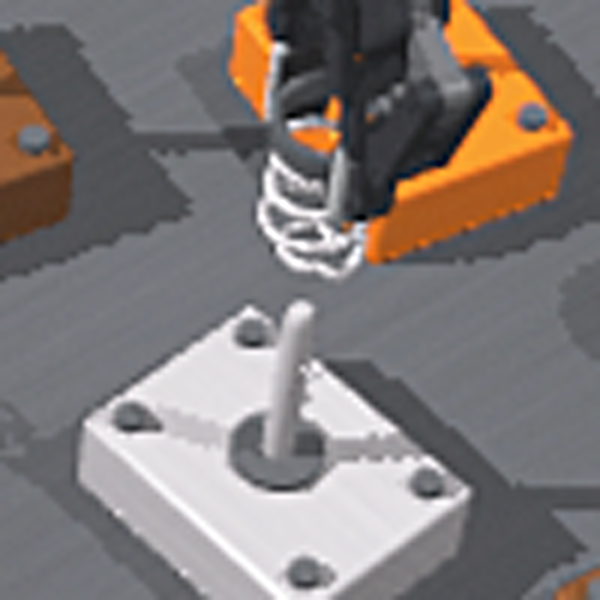

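View pics/h_wrist.png

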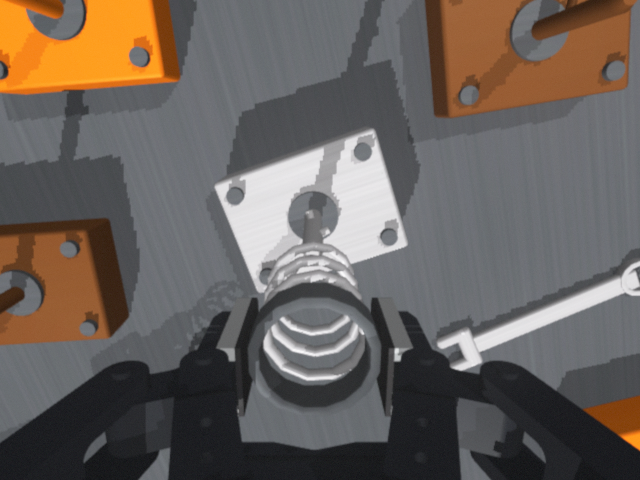

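View pics/h_topc.png

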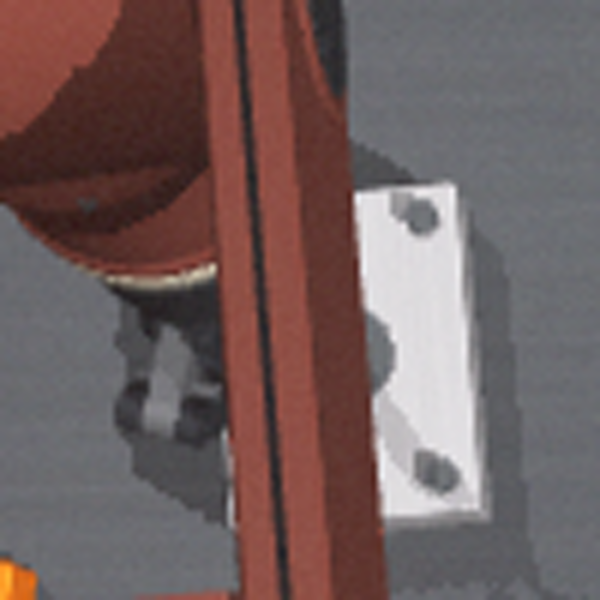

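```bash
cat >> h.py <<'E'
XY=np.array([.548,.151])
def descend(ctrl,zt,F0,step=.001,lim=3.0,speed=.02,xy=None,verbose=True):
    xy=XY if xy is None else xy
    zc=ctrl.state()['position'][2]; log=[]
    z=zc
    while z>zt+1e-6:
        z=max(zt,z-step); ctrl.move_l([xy[0],xy[1],z],speed=speed)
        s=ctrl.state();F=s['wrist_force']-F0;log.append((s['position'][2],*F))
        if F[2]>lim or np.hypot(F[0],F[1])>4: break
    s=ctrl.state()
    if verbose:
        for l in log[::max(1,len(log)//12)]+log[-2:]: print(np.round(l[0],4),np.round(l[1:],2))
    print('end',round(s['t'],2),np.round(s['position'],4),np.round(s['wrist_force']-F0,2))
    return s
E
python3 - <<'E'
from cell import ctrl,eyes
from h import *
ctrl.move_l([*XY,.172],speed=.08);ctrl.dwell(.3)
s=ctrl.state();F0=s['wrist_force'];np.save('F0.npy',F0);print(s['t'],s['position'],F0,s['tcp_rot'],down(np.radians(-14)))
descend(ctrl,.152,F0,lim=2.5)
f=grab(eyes,'scene','d0');p=proj(f,[.548,.151,.12])[0].astype(int);crop(f,p[0]-40,p[1]-40,80,80,7,'pics/d0c.png')
E
```

```text
13.1833 [0.54834211 0.15103381 0.17252843] [ 0.09915939 -0.45716628 -0.91220522] [ 9.92542965e-01 -1.21894386e-01  4.55021971e-04 -1.22091743e-04] [ 0.99254615 -0.12186934  0.          0.        ]
0.1716 [-0.97 -0.21 -0.13]
0.1704 [0.19 0.5  0.09]
0.1694 [-0.07  0.8  -0.58]
0.1684 [ 0.32 -0.11 -0.42]
0.1674 [-0.45  0.63 -0.05]
0.1664 [0.8  0.17 0.28]
0.1654 [-0.12 -0.1  -0.04]
0.1644 [ 0.49  0.83 -0.83]
0.1634 [-0.51  0.64 -0.16]
0.1624 [-0.53  0.71  0.64]
0.1614 [ 0.36  0.05 -0.84]
0.1604 [-0.5   0.51 -0.47]
0.1594 [ 0.47  0.27 -0.54]
0.1584 [ 0.1  -0.03 -1.25]
0.1574 [0.28 0.42 0.58]
0.1564 [0.18 0.63 0.11]
0.1554 [ 0.8   0.52 -0.47]
0.1544 [-0.12  0.35  0.33]
0.1534 [-0.88  0.16 -0.24]
0.1524 [-1.    0.37 -0.04]
0.1519 [-0.23  0.38 -0.46]
0.1524 [-1.    0.37 -0.04]
0.1519 [-0.23  0.38 -0.46]
end 18.43 [0.548  0.151  0.1519] [-0.23  0.38 -0.46]
```

View pics/d0c.png

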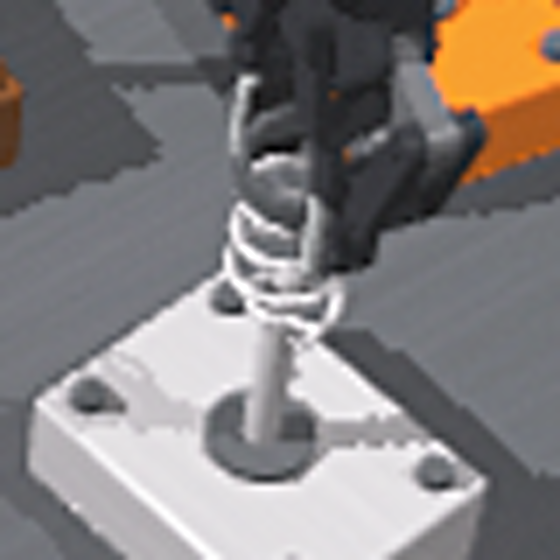

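```bash
python3 - <<'E'
from cell import ctrl,eyes
from h import *
F0=np.load('F0.npy')
s=descend(ctrl,.110,F0,lim=2.3,speed=.03)
f=grab(eyes,'scene','d1');p=proj(f,[.548,.151,.10])[0].astype(int);crop(f,p[0]-40,p[1]-40,80,80,7,'pics/d1c.png')
F=[]
for _ in range(5): ctrl.dwell(.03);F.append(ctrl.state()['wrist_force']-F0)
print(np.mean(F,0))
E
```

```text
0.1509 [-0.52  0.31  0.2 ]
0.1479 [ 0.14 -0.23 -0.54]
0.1449 [-0.57  0.62 -0.14]
0.1419 [-0.14  0.12 -0.57]
0.1389 [0.4  0.36 0.84]
0.1359 [-0.61  0.43  0.95]
0.1329 [-0.69 -0.36  0.57]
0.1299 [-0.2   1.1  -0.17]
0.1269 [ 0.27  1.33 -0.55]
0.1239 [-0.02  0.61  0.6 ]
0.1209 [-0.83  0.99  0.56]
0.1179 [-0.34  1.64  0.3 ]
0.1149 [ 0.84 -0.2   0.52]
0.1122 [-0.93 -0.45  3.54]
0.1132 [-0.46  0.38  2.14]
0.1122 [-0.93 -0.45  3.54]
end 28.48 [0.5482 0.151  0.1122] [-0.93 -0.45  3.54]
[-0.21050388  0.59597306  3.379443  ]
```

View pics/d1c.png

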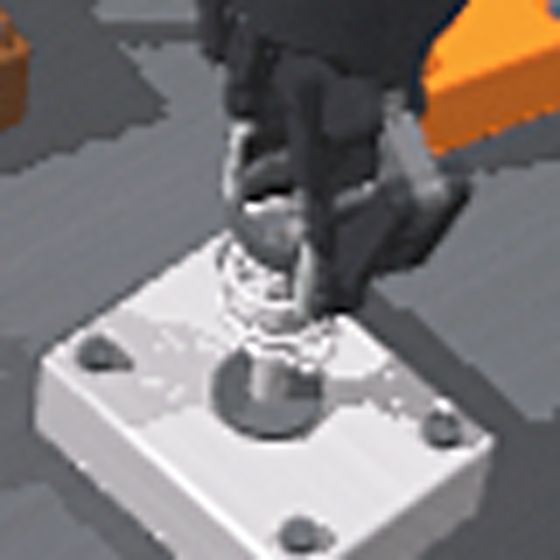

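```bash
python3 - <<'E'
from cell import ctrl,eyes
from h import *
F0=np.load('F0.npy')
def fz(n=4):
    F=[]
    for _ in range(n): ctrl.dwell(.02);F.append(ctrl.state()['wrist_force']-F0)
    return np.mean(F,0)
z=.1127
ctrl.move_l([*XY,z],speed=.02);print(fz())
for yaw in (10,35,45,52,59,66):
    ctrl.movep([*XY,z],down(np.radians(yaw)));s=ctrl.state()
    F=fz();print(yaw,round(s['t'],2),np.round(s['position'],4),np.round(F,2),round(s['wrist_torque'][2],3),s['joint_pos'][5].round(2))
    if F[2]>6: break
E
```

```text
[0.44597683 0.12664183 2.09358551]
10 29.5 [0.5482 0.1511 0.1128] [1.52 0.84 2.71] -0.052 -0.04
35 30.07 [0.5474 0.151  0.1122] [-0.29  0.35  0.84] 0.02 -0.48
45 30.43 [0.5477 0.151  0.1123] [ 0.12  0.83 -0.52] 0.053 -0.65
52 30.74 [0.5478 0.151  0.1125] [ 0.56  1.03 -0.21] 0.008 -0.77
59 31.06 [0.548  0.151  0.1127] [-0.27  1.34 -0.3 ] -0.008 -0.89
66 31.38 [0.548  0.1511 0.1127] [0.29 1.67 0.35] -0.037 -1.02
```

```bash
python3 - <<'E'
from cell import ctrl,eyes
from h import *
F0=np.load('F0.npy')
s=descend(ctrl,.084,F0,lim=2.6,speed=.03)
F=[]
for _ in range(6): ctrl.dwell(.02);F.append(ctrl.state()['wrist_force']-F0)
print(np.mean(F,0))
f=grab(eyes,'scene','d2');p=proj(f,[.548,.151,.08])[0].astype(int);crop(f,p[0]-40,p[1]-40,80,80,7,'pics/d2c.png')
grab(eyes,'wrist','d2w')
E
```

```text
0.1116 [-0.41  1.93 -0.39]
0.1096 [ 1.59  2.25 -1.54]
0.1075 [ 0.79  2.13 -0.05]
0.1056 [ 1.18  1.36 -0.68]
0.1036 [ 1.    2.3  -1.05]
0.1016 [ 0.63  1.85 -0.79]
0.0996 [ 0.78  2.78 -0.11]
0.0976 [ 0.33  1.54 -1.36]
0.0956 [ 0.21  1.72 -1.22]
0.0936 [-0.    1.47 -0.77]
0.0916 [ 1.19  1.17 -0.7 ]
0.0896 [ 0.37  1.01 -1.7 ]
0.0876 [ 0.12  1.89 -0.31]
0.0859 [-1.11  1.67  1.96]
0.0859 [-1.11  1.67  1.96]
0.085 [-0.4   0.92  3.62]
end 38.44 [0.5482 0.151  0.085 ] [-0.4   0.92  3.62]
[-0.78162364  0.87813981  3.6635173 ]
```

View pics/d2c.png

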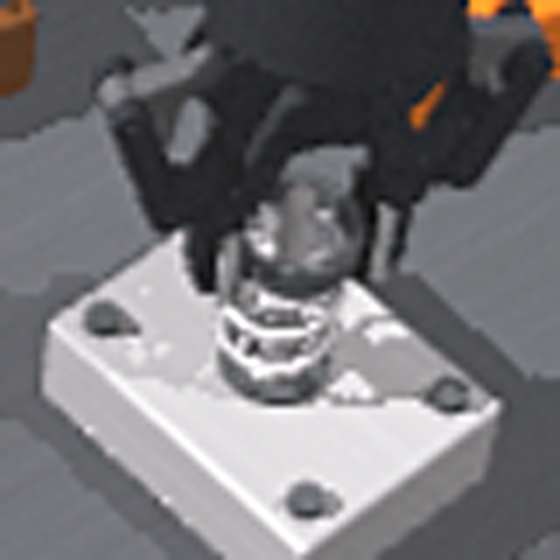

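View pics/d2w.png

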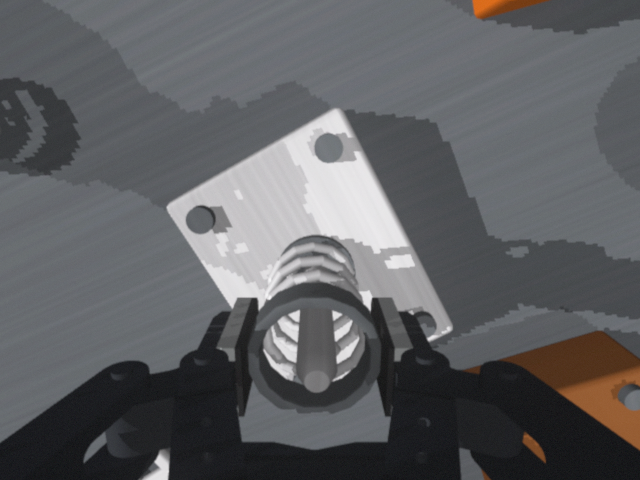

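```bash
python3 - <<'E'
from cell import ctrl,eyes
from h import *
F0=np.load('F0.npy')
ctrl.move_l([*XY,.0864],speed=.02);ctrl.dwell(.1);print(ctrl.state()['wrist_force']-F0)
ctrl.gripper_to(.085);ctrl.dwell(.1);print(ctrl.state()['gripper_width'])
ctrl.move_l([*XY,.22],speed=.12)
ctrl.movep(*campose([.547,.151,.09],.26,0.8,.75))
f=grab(eyes,'wrist','e0');crop(f,220,140,200,200,3,'pics/e0c.png')
f2=grab(eyes,'scene','e1');p=proj(f2,[.548,.151,.08])[0].astype(int);crop(f2,p[0]-40,p[1]-40,80,80,7,'pics/e1c.png')
for g in(f,f2):
    P=cloud(g);d=np.linalg.norm(P[...,:2]-XY,axis=-1);m=(d<.03)&(d>.0165)&(g['depth']>0)&(P[...,2]>.104);q=P[m];print(len(q),q.mean(0),np.percentile(q[:,2],[5,50,95,100]))
print(ctrl.state()['t'])
E
```

```text
[0.29789715 1.97870722 1.26314463]
0.08459092498058222
1894 [0.55307309 0.14167119 0.11158271] [0.10515172 0.1131618  0.11508067 0.11610659]
40 [0.55087697 0.15820244 0.11195164] [0.10521648 0.11240382 0.11680894 0.11773645]
41.925
```

View pics/e0c.png

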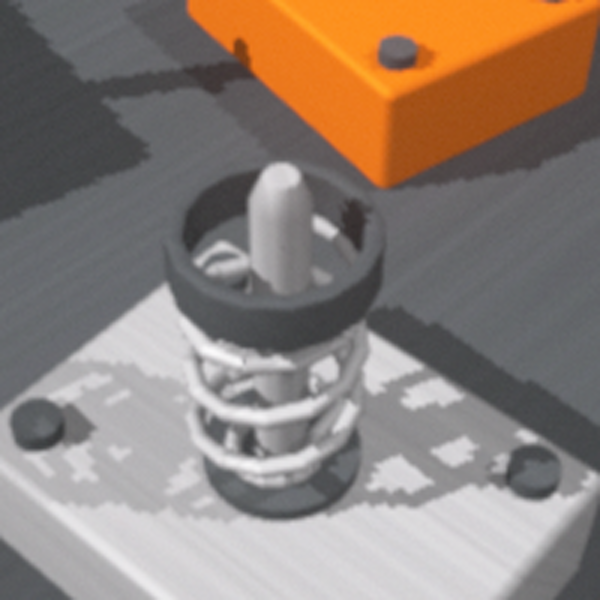

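View pics/e1.png

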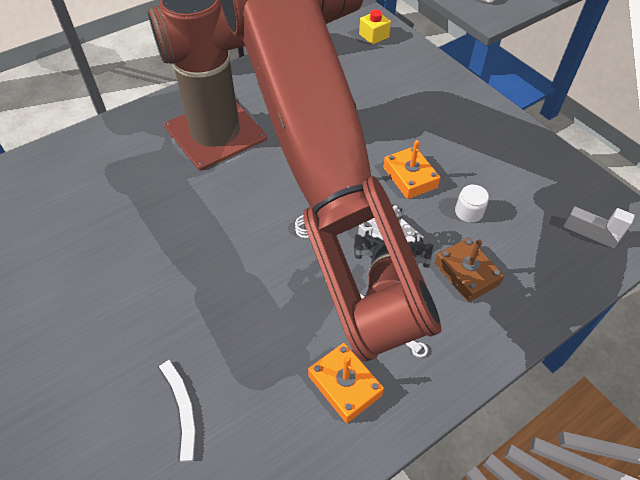

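```bash
python3 - <<'E'
from cell import ctrl,eyes
from h import *
p=np.array(ctrl.state()['position']);print(p)
ctrl.move_l(p+[0,0,.12],speed=.15);ctrl.dwell(.3)
f=grab(eyes,'wrist','e3');P=cloud(f);d=np.linalg.norm(P[...,:2]-XY,axis=-1);q=P[(d<.0205)&(d>.0175)&(P[...,2]>.108)];print(len(q),q[:,2].mean() if len(q) else 0)
print(ctrl.state()['t']);ctrl.hand_in()
E
```

```text
[0.61266342 0.09059527 0.14858382]
358 0.11431160344148313
43.2417
the job is handed in; nothing more can be done
```

The spring is threaded onto the steel stand's rod, home on its seat, released and upright. I handed the job in at 43.2 s of the 72 s allowed.

- **Upper pin:** I set the gap in the end coil at the measured bearing of the upper pin, and the coil passed with no snag.
- **Lower pin:** The coil snagged once, and I stopped at about 3.5 N. I eased to about 2 N and twisted the spring 80° until the push dropped to zero. I then lowered it to the seat with no further snag, reaching about 3.7 N on contact.
- **Final checks:** The collar top reads about 114 mm above the table, and 114 mm is the value for a fully seated, uncompressed spring. The last close view showed the spring upright around the rod with the gripper clear.
- **Bystanders:** The bystanders I could see in the last scene view were undisturbed. The arm hid one brown stand and part of the wrench, so I could not check those, but it never went near them.
- **Small disagreements:** A sideways force of about 1–2 N showed up while lowering past the lower pin and was still there just before release. The grip width read 40 mm on the 42 mm collar. Neither affected the result.

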